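# Sweep the polished buttons into the catch tray

### The job

Gently sweep the three red buttons across the bench with the fingertips, through the open side of the white catch tray, until each lies flat and wholly inside it. Only push them along the bench: do not pinch, lift, tip or flick them. Leave the jar, the orange compound bar and the felt bob standing where they are.

Things in the scene. Friction and masses are not known exactly. Their poses are not given: they have to be found in the camera images.
- tray: Catch tray fixed to the bench: white floor flush with the bench (no step), aluminium walls on three sides (6 mm thick, 20 mm high), one side open (mouth). Inside 180 mm wide (x), 110 mm deep (y). Origin: centre of the floor, at bench height; +y points from mouth to back wall. Mouth line at y = -55 mm, back wall's inner face at y = +55, side walls' at x = -90 and +90. It does not move.
- button1: One of three identical round red coat buttons, a solid disc 40 mm in diameter and 12 mm thick, about 20 g, lying flat on the bench; it slides easily and stops when no longer pushed. Origin at the centre of its underside, z up.
- button2: One of three identical round red coat buttons, a solid disc 40 mm in diameter and 12 mm thick, about 20 g, lying flat on the bench; it slides easily and stops when no longer pushed. Origin at the centre of its underside, z up.
- button3: One of three identical round red coat buttons, a solid disc 40 mm in diameter and 12 mm thick, about 20 g, lying flat on the bench; it slides easily and stops when no longer pushed. Origin at the centre of its underside, z up.
- jar: Bystander: small amber jar with a black cap standing upright, 40 mm in diameter, 45 mm high. Origin at the centre of its underside. Leave it alone.
- bar: Bystander: stub of orange polishing compound in a paper band, 38 x 38 mm, 26 mm high. Origin at the centre of its underside. Leave it alone.
- bob: Bystander: grey felt polishing bob, standing, 40 mm in diameter at its base, tapering to the top, 36 mm high. Origin at the centre of its underside. Leave it alone.
There are look-alikes about, which are no part of the job. Leave any yellow look-alike of the button1 alone.

How it is judged:
At the end, for the whole second after the job is handed in: All three buttons lie flat on the tray's floor (not stacked, tilt under 0.1 rad, underside within 4 mm of the bench), between its side walls and wholly past the mouth line (centre at least 19 mm inside it), at rest (under 0.02 m/s); jar, bar and bob have each moved less than 15 mm and stand upright (y of button1 in the frame of tray between -0.036 and 0.055 m and x of button1 in the frame of tray between -0.09 and 0.09 m and height (world z) of each of button1, button2, button3 below 0.004 m and angle between each of button1, button2, button3's own z axis and vertical below 0.1 rad and linear speed of each of button1, button2, button3 below 0.02 m/s and y of button2 in the frame of tray between -0.036 and 0.055 m and x of button2 in the frame of tray between -0.09 and 0.09 m and y of button3 in the frame of tray between -0.036 and 0.055 m and x of button3 in the frame of tray between -0.09 and 0.09 m and distance of each of jar, bar, bob from where it was at the start of the episode below 0.015 m and angle between each of jar, bar, bob's own z axis and vertical below 0.2 rad); the robot touches nothing.
It fails at once if a button is lifted off the bench or tipped up (underside centre more than 15 mm up) (height (world z) of any of button1, button2, button3 above 0.015 m).
It fails at once if a button is pinched or pressed hard (more than 20 N from the fingers) (contact force between the fingers and button1 above 20 N or contact force between the fingers and button2 above 20 N or contact force between the fingers and button3 above 20 N).
It fails at once if a button is flicked (faster than 0.6 m/s) (linear speed of any of button1, button2, button3 above 0.6 m/s).
It fails at once if the jar, bar or bob is knocked away or over (moved more than 15 mm or tilted more than 0.2 rad) (distance of any of jar, bar, bob from where it was at the start of the episode above 0.015 m or angle between any of jar, bar, bob's own z axis and vertical above 0.2 rad).
It also fails if it takes over 67 s, if anything falls off the work surface, if the arm or the gripper's body presses on something with over 40 N, if the wrist force passes 120 N, or if a joint passes its speed limit or range.

### The arm

A 6-joint arm with a two-finger parallel gripper is mounted at the origin on the work surface. World frame = base frame: x ahead of the robot, y to its left, z up, the work surface at z = 0. Lengths are in m, angles in rad, forces in N, time in s.
With the tool pointing down it reaches from about 0.4 to 0.825 m from the base axis. Payload 7 kg.
Tool frame: the origin (TCP) lies on the centre line of the jaws, within the pads' length; the fingertips stand 25 mm ahead of it and the grasp point (between the pads) lies 6 mm ahead of it; z points along the fingers, y is the line along which they close (so a half turn about z gives the same grasp; the last joint's range is limited). The gripper opens to 85 mm and grips with 20 to 120 N. Pads are 22 mm wide; open, the fingers measure 114 mm over their backs; the gripper's body (76 mm by 85 mm) begins 54 mm behind the grasp point. The pads swing forward as they close: fully open they stand 13 mm farther back than shut.
Start: joints at [1.512, 0.359, 0.012, 0, -1.224, -0.288], TCP at [0.229, 0.635, 0.256] pointing down, gripper open.
Joint ranges: [-3.07, 3.07], [-1.43, 2.12], [-1.02, 1.25], [-3.03, 1.67], [-3.05, -0], [-3.03, 3.03]. Speed limits (rad/s): [2.39, 2.39, 3.01, 3.14, 3.14, 3.14].

### API

Orientations are given as a rotation vector (axis times angle).
In Python, from bench import monitor, optics, order, spotter gives the robot as it stands.
- The arm moves only by the tool apply_moves, never from a script. Its argument "moves" is one flat list of numbers, 4 for each row, row after row: the shift along the world's x, y, z in cm, then the turn about the world's z in rad. A call has 1 to 5 rows; each row is the pose to reach, as a shift and turn from the pose commanded when the call began; what a row does not reach only later rows make up. A row lasts 1/12 s, in which the tool goes at most 41.7 mm and 7.16 degrees, less where a joint would pass 70% of its speed; a pose out of reach is approached as far as the arm can. A call with a gripper value outside its range is refused whole. "gripper" is the closure, from 0 (fully open) to 1 (shut), set as the call begins (left out, the last holds). The fingers move at their own pace and stop on an object; "squeeze" is the grip in N (left out, the last holds). Time passes only in rows, so rows that repeat a pose let the fingers close. It gives the time, the measured TCP pose, the force, the opening and the grip force at its end, in the units of the state.
- monitor.get_obs(): the state, without advancing time (a new reading comes with each control period).
- optics.snapshot(name): name is "side" or "top"; returns a dict with "frame" (384x512x3 uint8, red, green, blue), "camera_matrix" (3x3 intrinsics, pixels), "R" (3x3) and "t" (3): a world point X has camera coordinates R X + t. Camera axes: x right, y down, z forward; pixel columns grow to the right and rows downward; lengths in m; the calibration is good to about 2 mm. A picture is of the moment at which its call begins. There is no depth.
- order.close_job(): hands the job in; it is judged then, once.
Trained networks look in the newest picture that a camera, given by its name, has taken for a name from the list of things; names that differ only in an ending like _2 or _b are one class to them, and where a whole thing is asked for, a point or a joint stands for the part that bears it (a point fixed in the world has none). Each returns a list of dicts, best first, with "score" (0 to 1); they miss things now and then, are a little off and sometimes report something else, mostly with a low value. They report only what shows in the picture. A call takes as long as a camera call. They do not tell look-alikes from the thing itself.
- spotter.outline_of(camera, label): "pixels" (384x512 bool, what is visible of it) and "xy" ([column, row] in pixels, amid what is visible of it).
The state is a dict: "time": time; "joints": joint angles; "joint_velocities": joint speeds; "joint_efforts": joint torques, N m; "tool_pos": TCP position; "eef_rot": TCP orientation; "ft_force": force on the tool from outside, world axes, zero at the start; "ft_torque": the same for the moment, N m; "opening": finger opening in m; "grip_force": force on a finger pad.
Only numpy, scipy, OpenCV 4.12 (cv2) and the standard library are available. Lean on these libraries where they do the work, as an engineer would, in place of code of your own. Each camera call takes 0.05 s, during which the arm holds its last target. There are 200 camera calls.

## Working session

There is one attempt and no reset: what is moved stays moved. The work goes in short steps, Python scripts to look and compute and a tool call to move; the robot and the scene stay as the last step left them, time stands still between calls to the robot, and variables do not carry over. Pictures are saved under pics/ and viewed, at most 10 in all, crops included, and the job is handed in when it is done.

Besides the shell and the picture viewer there is one more tool, called as name(argument=value, ...) on one line, values as JSON. apply_moves: Moves the arm, as the interface text tells. Its arguments: {"type":"object","properties":{"moves":{"type":"array","items":{"type":"number"}},"gripper":{"type":"number"},"squeeze":{"type":"number"}},"required":["moves"]}

```bash
mkdir -p pics
cat > h.py <<'E'
import numpy as np, cv2
from bench import monitor, optics, order, spotter
def ray(s,u,v):
    K,R,t=s["camera_matrix"],np.array(s["R"]),np.array(s["t"])
    return -R.T@t, R.T@np.linalg.inv(K)@np.array([u,v,1.])
def at_z(s,u,v,z):
    c,d=ray(s,u,v); return c+d*(z-c[2])/d[2]
def save(s,n): cv2.imwrite("pics/"+n,s["frame"][:,:,::-1])
E
python3 - <<'E'
from h import *
o=monitor.get_obs(); print(o["time"],o["tool_pos"],o["eef_rot"],o["opening"])
S={}
for c in ("top","side"):
    S[c]=s=optics.snapshot(c); save(s,c+"0.png"); print(c,-s["R"].T@s["t"])
    for l in ("tray","button1","jar","bar","bob"):
        for d in spotter.outline_of(c,l):
            m=d["pixels"]; ys,xs=np.where(m)
            z=dict(tray=0,button1=.012,jar=.045,bar=.026,bob=.036)[l]
            print(l,round(d["score"],2),np.round(d["xy"]),m.sum(),xs.min(),xs.max(),ys.min(),ys.max(),np.round(at_z(s,*d["xy"],z),3),np.round(s["frame"][m].mean(0)))
E
python3 -c "
import cv2,numpy as np
a=cv2.imread('pics/top0.png');b=cv2.imread('pics/side0.png')
cv2.imwrite('pics/both0.png',cv2.resize(np.vstack([a,b]),(400,600)))"
```

```text
0.0 [0.22926645 0.63439674 0.25534283] [ 3.09281503e+00 -5.41965763e-01 -2.96742660e-04] 0.08550972217508368
top [0.46554841 0.00220507 0.73167408]
tray 0.64 [134. 203.] 6080 100 170 151 255 [0.58  0.251 0.   ] [241. 240. 240.]
button1 0.89 [270. 180.] 334 261 280 170 190 [ 0.633 -0.019  0.012] [242.  46.  33.]
button1 0.72 [286. 130.] 264 277 294 125 143 [ 0.74  -0.05   0.012] [249. 240.   1.]
button1 0.56 [330. 261.] 330 319 339 253 272 [ 0.479 -0.138  0.012] [249.  48.  35.]
button1 0.56 [330. 182.] 346 318 339 174 193 [ 0.633 -0.139  0.012] [237. 229.  10.]
button1 0.55 [277. 204.] 313 268 287 195 214 [ 0.585 -0.035  0.012] [244.  47.  34.]
jar 0.94 [244. 116.] 407 237 255 104 129 [0.755 0.036 0.045] [95. 82. 72.]
bar 0.8 [356. 223.] 426 344 369 211 236 [ 0.552 -0.186  0.026] [250. 187.  37.]
bob 0.94 [402. 290.] 432 391 414 278 299 [ 0.433 -0.265  0.036] [164. 169. 170.]
side [0.27423126 0.60109653 0.6075756 ]
tray 0.58 [198. 296.] 6899 126 260 253 339 [0.579 0.243 0.   ] [241. 238. 237.]
button1 0.78 [331. 184.] 207 325 341 177 191 [ 0.483 -0.131  0.012] [229.  54.  50.]
button1 0.74 [211. 173.] 182 203 218 167 180 [ 0.733 -0.043  0.012] [246. 226.  70.]
button1 0.63 [243. 192.] 222 235 252 186 200 [ 0.638 -0.02   0.012] [231.  52.  48.]
button1 0.49 [266. 192.] 251 259 277 187 203 [ 0.593 -0.041  0.012] [224.  53.  49.]
button1 0.47 [268. 166.] 168 261 277 159 171 [ 0.631 -0.125  0.012] [245. 225.  70.]
jar 0.72 [179. 187.] 447 169 188 171 197 [0.742 0.061 0.045] [104.  84.  70.]
bar 0.55 [311. 157.] 320 300 321 150 169 [ 0.553 -0.185  0.026] [240. 169. 105.]
bob 0.74 [376. 157.] 260 363 380 145 163 [ 0.42  -0.238  0.036] [153. 159. 158.]
```

View pics/top0.png

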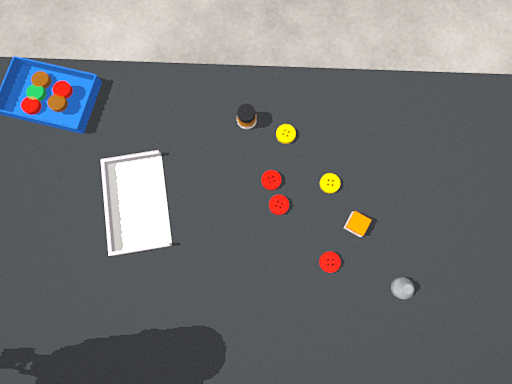

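View pics/side0.png

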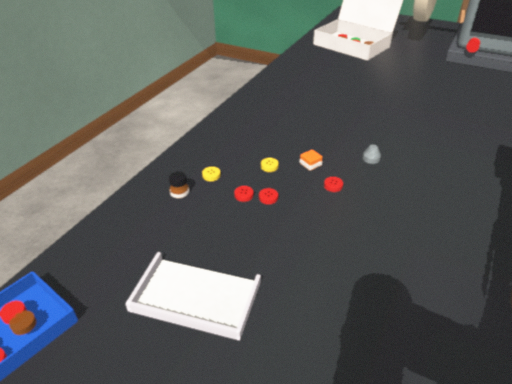

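The top view shows the tray at left (cols 100–171, rows 151–255) with its mouth facing right (world −y). The red buttons are at (271,180), (279,205) and (330,261), and the yellow look-alikes at (286,133) and (330,183). The side view agrees. Next I'll triangulate the buttons and the tray.

Run:
```python
from h import *
S={};P={}
for c in ("top","side"):
    s=S[c]=optics.snapshot(c)
    P[c]=[]
    for d in spotter.outline_of(c,"button1"):
        m=d["pixels"]; col=s["frame"][m].mean(0)
        if col[1]<120:
            ys,xs=np.where(m); P[c].append((xs.mean(),ys.mean()))
    m=max(spotter.outline_of(c,"tray"),key=lambda d:d["pixels"].sum())["pixels"]
    cs=cv2.findContours(m.astype(np.uint8),0,2)[0]; k=max(cs,key=cv2.contourArea)
    h=cv2.convexHull(k); q=cv2.approxPolyDP(h,6,True)[:,0]
    for p in q: print(c,"corner",p,np.round(at_z(s,*p,0),3),np.round(at_z(s,*p,.02),3))
for p in P["top"]:
    best=None
    for q in P["side"]:
        A=[];b=[]
        for s,u in((S["top"],p),(S["side"],q)):
            c,d=ray(s,*u); d=d/np.linalg.norm(d); M=np.eye(3)-np.outer(d,d); A.append(M);b.append(M@c)
        x,r,_,_=np.linalg.lstsq(np.vstack(A),np.hstack(b),rcond=None)
        if best is None or r[0]<best[1]: best=(x,r[0])
    print("button",np.round(best[0],4),"res",best[1]**.5, "top@z.006",np.round(at_z(S["top"],*p,.008),4))
```

```text
top corner [158 151] [0.689 0.213 0.   ] [0.683 0.207 0.02 ]
top corner [170 245] [0.499 0.172 0.   ] [0.498 0.167 0.02 ]
top corner [110 255] [0.475 0.287 0.   ] [0.475 0.279 0.02 ]
top corner [100 160] [0.666 0.33  0.   ] [0.66  0.321 0.02 ]
side corner [127 302] [0.677 0.309 0.   ] [0.664 0.318 0.02 ]
side corner [157 254] [0.699 0.199 0.   ] [0.685 0.213 0.02 ]
side corner [260 276] [0.506 0.157 0.   ] [0.498 0.171 0.02 ]
side corner [238 338] [0.48  0.281 0.   ] [0.473 0.291 0.02 ]
side corner [143 315] [0.637 0.316 0.   ] [0.625 0.326 0.02 ]
button [ 0.478  -0.1384  0.0073] res 0.0004719636520832072 top@z.006 [ 0.4777 -0.1384  0.008 ]
button [ 0.5868 -0.0366  0.0077] res 0.0012203400146377462 top@z.006 [ 0.5859 -0.0368  0.008 ]
button [ 0.6352 -0.0193  0.0088] res 0.001050193267893673 top@z.006 [ 0.6347 -0.0196  0.008 ]
```

apply_moves(moves=[1.8, -3.5, 0, -0.05, 3.6, -7, 0, -0.1, 5.4, -10.5, 0, -0.15, 7.2, -14, 0, -0.2, 9.2, -17.9, 0, -0.25], gripper=0.75)

```text
time: 1.32
tool_pos: [0.3208, 0.4562, 0.2563]
eef_rot: [-3.002, 0.926, -0.0]
ft_force: [0.9, -0.4, -0.8]
opening: 0.0251
grip_force: 0.0
```

apply_moves(moves=[1.8, -3.5, 0, -0.05, 3.6, -7, 0, -0.1, 5.4, -10.5, 0, -0.15, 7.2, -14, 0, -0.2, 9.2, -17.9, 0, -0.25])

```text
time: 1.73
tool_pos: [0.4119, 0.2791, 0.2567]
eef_rot: [-2.862, 1.293, -0.0]
ft_force: [0.4, 1.0, -0.7]
opening: 0.0213
grip_force: 0.0
```

apply_moves(moves=[1.8, -3.5, 0, -0.05, 3.6, -7, 0, -0.1, 5.4, -10.5, 0, -0.15, 7.2, -14, 0, -0.2, 9.2, -17.9, 0, -0.25])

```text
time: 2.15
tool_pos: [0.503, 0.1019, 0.2568]
eef_rot: [-2.678, 1.64, -0.001]
ft_force: [0.8, 0.8, -1.0]
opening: 0.0214
grip_force: 0.0
```

apply_moves(moves=[1.8, -3.5, 0, -0.05, 3.6, -7, 0, -0.1, 5.4, -10.5, 0, -0.15, 7.2, -14, 0, -0.2, 9.2, -17.9, 0, -0.25])

```text
time: 2.57
tool_pos: [0.594, -0.0753, 0.2566]
eef_rot: [-2.453, 1.962, -0.001]
ft_force: [0.9, 0.2, -0.0]
opening: 0.0213
grip_force: 0.0
```

apply_moves(moves=[0, 0, -4, 0, 0, 0, -8, 0, 0, 0, -12, 0, 0, 0, -16, 0, 0, 0, -19.5, 0])

```text
time: 2.98
tool_pos: [0.5928, -0.0739, 0.0592]
eef_rot: [2.455, -1.96, -0.001]
ft_force: [1.0, 0.2, -0.1]
opening: 0.0214
grip_force: 0.0
```

apply_moves(moves=[0, 0, -1, 0, 0, 0, -1.8, 0, 0, 0, -1.8, 0])

```text
time: 3.23
tool_pos: [0.5936, -0.0735, 0.0429]
eef_rot: [2.455, -1.958, -0.001]
ft_force: [0.3, -0.2, 1.0]
opening: 0.0213
grip_force: 0.0
```

Run:
```python
from h import *
o=monitor.get_obs(); p=np.array(o["tool_pos"]); print(p,o["ft_force"],o["opening"])
s=optics.snapshot("side")
a=.222; ax=np.array([np.cos(a),np.sin(a),0]); fw=np.array([-np.sin(a),np.cos(a),0])
for dz in (.02,.025,.03,.036):
    X=p+fw*.011+ax*-.018-[0,0,dz]; q=s["camera_matrix"]@(s["R"]@X+s["t"]); print(dz,np.round((q[:2]/q[2]),1))
x0,y0=int(q[0]/q[2]),int(q[1]/q[2])
f=s["frame"][y0-60:y0+40,x0-70:x0+64]; cv2.imwrite("pics/c1.png",cv2.resize(f[:,:,::-1],None,fx=5,fy=5,interpolation=0)); print(x0-70,y0-60)
```

```text
[ 0.59357308 -0.07352374  0.04287219] [ 0.29982817 -0.19354049  1.02511856] 0.0213156753989691
0.02 [280.2 184.1]
0.025 [280.1 185.9]
0.03 [280.  187.7]
0.036 [280.  189.9]
209 129
```

View pics/c1.png

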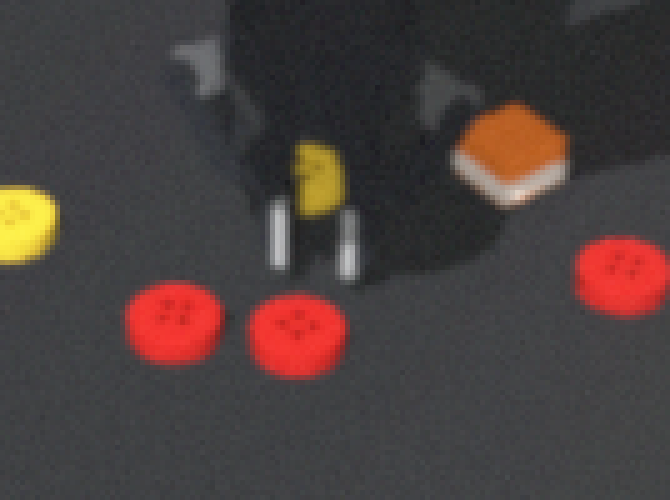

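apply_moves(moves=[0, 0, -0.6, 0, 0, 0, -1.2, 0, 0, 0, -1.2, 0])

```text
time: 3.53
tool_pos: [0.5936, -0.0734, 0.0316]
eef_rot: [-2.455, 1.959, -0.001]
ft_force: [-0.7, -0.2, 0.3]
opening: 0.0214
grip_force: 0.0
```

apply_moves(moves=[-0.15, 0.7, 0, 0, -0.35, 1.5, 0, 0, -0.6, 2.6, 0, 0, -0.85, 3.8, 0, 0, -1.15, 5.1, 0, 0])

```text
time: 3.95
tool_pos: [0.5818, -0.0211, 0.0316]
eef_rot: [-2.456, 1.959, -0.0]
ft_force: [-0.6, -0.7, 0.7]
opening: 0.0211
grip_force: 0.1
```

```bash
cat >> h.py <<'E'
C=np.array([.579,.243]); XT=np.array([.977,.215]); YT=np.array([-.215,.977])
def look():
    o=monitor.get_obs(); p=np.array(o["tool_pos"]); print("t",o["time"],"tcp",np.round(p,4),"F",np.round(o["ft_force"],1))
    for c in ("top","side"):
        s=optics.snapshot(c)
        hsv=cv2.cvtColor(s["frame"],cv2.COLOR_RGB2HSV)
        m=((hsv[...,0]<8)|(hsv[...,0]>172))&(hsv[...,1]>150)&(hsv[...,2]>70)
        n,l,st,ce=cv2.connectedComponentsWithStats(m.astype(np.uint8))
        for i in range(1,n):
            X=at_z(s,*ce[i],.008)[:2]
            if st[i,4]>40 and .4<X[0]<.72 and -.25<X[1]<.36:
                print(c,"red",np.round(X,3),"tray",np.round([(X-C)@XT,(X-C)@YT],3),"tcp",np.round(X-p[:2],3),st[i,4])
    return s
E
python3 -c "
from h import *
s=look(); save(s,'s2.png')"
```

```text
t 3.95 tcp [ 0.5818 -0.0211  0.0316] F [-0.6 -0.7  0.7]
top red [0.568 0.011] tray [-0.061 -0.224] tcp [-0.014  0.032] 156
top red [ 0.478 -0.139] tray [-0.181 -0.352] tcp [-0.104 -0.118] 373
side red [ 0.48  -0.138] tray [-0.178 -0.351] tcp [-0.102 -0.116] 249
side red [ 0.637 -0.02 ] tray [ 0.    -0.269] tcp [0.055 0.001] 258
side red [0.576 0.012] tray [-0.053 -0.225] tcp [-0.006  0.033] 288
```

apply_moves(moves=[-0.3, 1.4, 0, 0, -0.65, 2.9, 0, 0, -0.95, 4.4, 0, 0, -1.3, 5.9, 0, 0, -1.6, 7.4, 0, 0])

```text
time: 4.47
tool_pos: [0.5656, 0.0526, 0.0314]
eef_rot: [2.456, -1.959, -0.0]
ft_force: [-0.6, 0.7, -0.2]
opening: 0.0214
grip_force: 0.1
```

apply_moves(moves=[-0.3, 1.4, 0, 0, -0.65, 2.9, 0, 0, -0.95, 4.4, 0, 0, -1.3, 5.9, 0, 0, -1.6, 7.4, 0, 0])

```text
time: 4.88
tool_pos: [0.5495, 0.1267, 0.0314]
eef_rot: [2.456, -1.959, -0.0]
ft_force: [-0.3, -0.7, 0.6]
opening: 0.0216
grip_force: 0.1
```

```bash
python3 -c "
from h import *
s=look()"
```

```text
t 4.8833 tcp [0.5495 0.1267 0.0314] F [-0.3 -0.7  0.6]
top red [ 0.636 -0.022] tray [-0.001 -0.271] tcp [ 0.086 -0.148] 330
top red [ 0.478 -0.139] tray [-0.181 -0.352] tcp [-0.071 -0.266] 371
side red [ 0.479 -0.137] tray [-0.179 -0.35 ] tcp [-0.07  -0.264] 235
side red [0.544 0.159] tray [-0.053 -0.075] tcp [-0.006  0.032] 387
```

apply_moves(moves=[-0.3, 1.4, 0, 0, -0.65, 2.9, 0, 0, -0.95, 4.4, 0, 0, -1.3, 5.9, 0, 0, -1.6, 7.4, 0, 0])

```text
time: 5.4
tool_pos: [0.5336, 0.1999, 0.0313]
eef_rot: [2.456, -1.959, -0.0]
ft_force: [0.1, 0.8, 0.0]
opening: 0.0215
grip_force: 0.1
```

apply_moves(moves=[-0.25, 1.1, 0, 0, -0.4, 1.7, 0, 0, -0.4, 1.9, 0, 0, -0.4, 1.5, 0, 0, 0.3, -1.5, 0, 0])

```text
time: 5.82
tool_pos: [0.5373, 0.1866, 0.0315]
eef_rot: [-2.458, 1.954, -0.001]
ft_force: [0.9, -1.2, 0.7]
opening: 0.0211
grip_force: 0.0
```

apply_moves(moves=[0.4, -1.5, 1.5, 0, 0.9, -3, 4, 0, 2, -5.5, 6, 0, 3.2, -8.5, 6, 0, 4.5, -12, 6, 0])

```text
time: 6.23
tool_pos: [0.5831, 0.0633, 0.0932]
eef_rot: [-2.454, 1.956, -0.003]
ft_force: [1.0, 0.4, 0.1]
opening: 0.0211
grip_force: 0.0
```

```bash
python3 -c "
from h import *
s=look()"
```

```text
t 6.2333 tcp [0.5831 0.0633 0.0932] F [1.  0.4 0.1]
top red [ 0.636 -0.022] tray [-0.001 -0.271] tcp [ 0.053 -0.085] 323
top red [0.523 0.246] tray [-0.054  0.015] tcp [-0.06   0.182] 309
top red [ 0.478 -0.139] tray [-0.181 -0.351] tcp [-0.105 -0.202] 370
side red [ 0.479 -0.137] tray [-0.179 -0.35 ] tcp [-0.104 -0.2  ] 239
side red [ 0.633 -0.021] tray [-0.004 -0.27 ] tcp [ 0.05  -0.085] 132
side red [0.524 0.247] tray [-0.053  0.016] tcp [-0.059  0.184] 405
```

apply_moves(moves=[1.3, -2.8, 0, 0, 2.7, -5.6, 0, 0, 4, -8.4, 0, 0, 5.3, -11.2, 0, 0, 6.4, -13.6, 0, 0])

```text
time: 6.75
tool_pos: [0.646, -0.0741, 0.0911]
eef_rot: [2.455, -1.96, -0.001]
ft_force: [0.2, 0.3, -0.3]
opening: 0.0215
grip_force: 0.0
```

apply_moves(moves=[0, 0, 0, 0, 0, 0, -2.5, 0, 0, 0, -4.5, 0, 0, 0, -6, 0, 0, 0, -6, 0])

```text
time: 7.17
tool_pos: [0.6431, -0.0724, 0.0277]
eef_rot: [2.451, -1.959, -0.007]
ft_force: [0.3, 0.0, -1.6]
opening: 0.0213
grip_force: 0.0
```

apply_moves(moves=[0.4, 0, 0.3, 0, 0.4, 0.7, 0.3, 0, 0.4, 1.5, 0.3, 0, 0.4, 2.5, 0.3, 0, 0.35, 3.7, 0.3, 0])

```text
time: 7.58
tool_pos: [0.65, -0.0334, 0.0354]
eef_rot: [-2.455, 1.958, -0.002]
ft_force: [1.3, -1.0, 1.0]
opening: 0.0217
grip_force: 0.5
```

apply_moves(moves=[-0.05, 1.3, 0, 0, -0.1, 2.7, 0, 0, -0.15, 4.2, 0, 0, -0.2, 5.7, 0, 0, -0.3, 7.2, 0, 0])

```text
time: 8.0
tool_pos: [0.6464, 0.0394, 0.0345]
eef_rot: [-2.456, 1.958, -0.0]
ft_force: [-0.6, -1.4, 0.8]
opening: 0.0214
grip_force: 0.9
```

```bash
python3 -c "
from h import *
s=look()"
```

```text
t 8.0 tcp [0.6464 0.0394 0.0345] F [-0.6 -1.4  0.8]
top red [0.634 0.068] tray [ 0.017 -0.183] tcp [-0.012  0.029] 215
top red [0.523 0.246] tray [-0.054  0.015] tcp [-0.123  0.206] 309
top red [ 0.478 -0.139] tray [-0.181 -0.352] tcp [-0.168 -0.178] 372
side red [ 0.48  -0.138] tray [-0.178 -0.351] tcp [-0.166 -0.177] 247
side red [0.641 0.069] tray [ 0.023 -0.183] tcp [-0.006  0.03 ] 305
side red [0.524 0.247] tray [-0.053  0.016] tcp [-0.122  0.208] 405
```

apply_moves(moves=[-0.05, 1.2, -0.2, 0, -0.1, 2.6, -0.4, 0, -0.2, 4.1, -0.4, 0, -0.25, 5.6, -0.4, 0, -0.35, 7.1, -0.4, 0])

```text
time: 8.52
tool_pos: [0.6429, 0.1101, 0.0301]
eef_rot: [2.456, -1.959, -0.0]
ft_force: [0.8, -0.5, -0.1]
opening: 0.0217
grip_force: 0.1
```

apply_moves(moves=[-0.1, 1.4, 0, 0, -0.15, 2.8, 0, 0, -0.25, 4.3, 0, 0, -0.35, 5.8, 0, 0, -0.4, 7.2, 0, 0])

```text
time: 8.93
tool_pos: [0.6388, 0.1821, 0.0304]
eef_rot: [-2.456, 1.959, -0.0]
ft_force: [-0.8, 0.1, -0.1]
opening: 0.0212
grip_force: 0.1
```

```bash
python3 -c "
from h import *
s=look()"
```

```text
t 8.9333 tcp [0.6388 0.1821 0.0304] F [-0.8  0.1 -0.1]
top red [0.622 0.218] tray [ 0.037 -0.033] tcp [-0.017  0.036] 50
top red [0.523 0.246] tray [-0.054  0.015] tcp [-0.116  0.063] 309
top red [ 0.478 -0.139] tray [-0.181 -0.351] tcp [-0.161 -0.321] 368
side red [ 0.479 -0.137] tray [-0.179 -0.35 ] tcp [-0.159 -0.319] 242
side red [0.633 0.213] tray [ 0.047 -0.041] tcp [-0.005  0.031] 344
side red [0.524 0.247] tray [-0.053  0.016] tcp [-0.115  0.065] 399
```

apply_moves(moves=[-0.05, 1.3, 0, 0, -0.15, 2.8, 0, 0, -0.2, 4.2, 0, 0, -0.25, 5.3, 0, 0, -0.3, 5.9, 0, 0])

```text
time: 9.45
tool_pos: [0.636, 0.2415, 0.0303]
eef_rot: [-2.457, 1.958, -0.0]
ft_force: [0.5, -0.4, 1.0]
opening: 0.0213
grip_force: 0.1
```

apply_moves(moves=[0, 0, 0, 0, 0.3, -1.2, 0, 0, 0.5, -2.8, 0.5, 0, 0.5, -4, 3, 0, 0, -6, 6, 0])

```text
time: 9.87
tool_pos: [0.6353, 0.177, 0.0888]
eef_rot: [2.452, -1.958, -0.002]
ft_force: [1.3, -0.8, 0.8]
opening: 0.0213
grip_force: 0.0
```

apply_moves(moves=[-1.5, -3, 0, -0.08, -3, -6.5, 0, -0.16, -4.5, -10, 0, -0.25, -6, -13.5, 0, -0.34, -7.5, -17, 0, -0.42])

```text
time: 10.28
tool_pos: [0.5595, 0.0062, 0.0909]
eef_rot: [-1.986, 2.434, -0.0]
ft_force: [0.5, -0.7, -0.1]
opening: 0.0218
grip_force: 0.0
```

```bash
python3 -c "
from h import *
s=look()"
```

```text
t 10.2833 tcp [0.5595 0.0062 0.0909] F [ 0.5 -0.7 -0.1]
top red [ 0.478 -0.139] tray [-0.18  -0.352] tcp [-0.081 -0.145] 369
side red [ 0.48  -0.137] tray [-0.179 -0.35 ] tcp [-0.08  -0.143] 242
side red [0.63  0.271] tray [0.056 0.016] tcp [0.071 0.265] 366
side red [0.524 0.247] tray [-0.053  0.016] tcp [-0.035  0.241] 404
```

apply_moves(moves=[-1.7, -3.6, 0, 0, -3.4, -7.2, 0, 0, -5.1, -10.8, 0, 0, -6.8, -14.4, 0, 0, -8, -17, 0, 0])

```text
time: 10.8
tool_pos: [0.4783, -0.1638, 0.0907]
eef_rot: [1.991, -2.43, -0.0]
ft_force: [-0.2, 0.1, -0.4]
opening: 0.0211
grip_force: 0.0
```

apply_moves(moves=[-1, -2.2, 0, 0, -1, -2.2, 0, 0, -1, -2.2, -2, 0, -1, -2.2, -4, 0, -1, -2.2, -5, 0])

```text
time: 11.22
tool_pos: [0.4696, -0.1836, 0.0391]
eef_rot: [1.991, -2.43, -0.001]
ft_force: [-0.1, 0.7, 0.3]
opening: 0.0214
grip_force: 0.0
```

apply_moves(moves=[0, 0, -0.5, 0, 0, 0, -0.9, 0, 0, 0, -0.9, 0])

```text
time: 11.47
tool_pos: [0.4708, -0.1827, 0.031]
eef_rot: [1.993, -2.428, -0.001]
ft_force: [0.5, 0.2, -0.0]
opening: 0.0212
grip_force: 0.0
```

apply_moves(moves=[0.2, 0.7, 0, 0, 0.4, 1.5, 0, 0, 0.65, 2.5, 0, 0, 0.95, 3.7, 0, 0, 1.3, 5, 0, 0])

```text
time: 11.88
tool_pos: [0.4845, -0.1312, 0.0319]
eef_rot: [-1.993, 2.427, -0.001]
ft_force: [0.5, 0.2, 0.3]
opening: 0.021
grip_force: 0.1
```

apply_moves(moves=[0.35, 1.4, 0, 0, 0.75, 2.9, 0, 0, 1.15, 4.4, 0, 0, 1.5, 5.8, 0, 0, 1.9, 7.3, 0, 0])

```text
time: 12.3
tool_pos: [0.5034, -0.0576, 0.0319]
eef_rot: [-1.994, 2.426, -0.001]
ft_force: [0.4, 0.5, -0.4]
opening: 0.0212
grip_force: 0.1
```

apply_moves(moves=[0.35, 1.4, 0, 0, 0.75, 2.9, 0, 0, 1.15, 4.4, 0, 0, 1.5, 5.8, 0, 0, 1.9, 7.3, 0, 0])

```text
time: 12.72
tool_pos: [0.5222, 0.0153, 0.0318]
eef_rot: [-1.994, 2.427, -0.0]
ft_force: [0.1, -1.2, -0.4]
opening: 0.0212
grip_force: 0.1
```

```bash
python3 -c "
from h import *
s=look()"
```

```text
t 12.7167 tcp [0.5222 0.0153 0.0318] F [ 0.1 -1.2 -0.4]
top red [0.629 0.269] tray [0.054 0.014] tcp [0.107 0.253] 287
side red [0.53  0.049] tray [-0.09  -0.179] tcp [0.008 0.033] 324
side red [0.63  0.271] tray [0.056 0.016] tcp [0.108 0.256] 349
side red [0.524 0.248] tray [-0.053  0.017] tcp [0.002 0.233] 382
```

apply_moves(moves=[0.35, 1.4, 0, 0, 0.75, 2.9, 0, 0, 1.15, 4.4, 0, 0, 1.5, 5.8, 0, 0, 1.9, 7.3, 0, 0])

```text
time: 13.23
tool_pos: [0.5413, 0.088, 0.0313]
eef_rot: [-1.994, 2.428, -0.0]
ft_force: [0.1, -0.0, 0.7]
opening: 0.0214
grip_force: 0.1
```

apply_moves(moves=[0.35, 1.4, 0, 0, 0.75, 2.9, 0, 0, 1.15, 4.4, 0, 0, 1.5, 5.8, 0, 0, 1.9, 7.1, 0, 0])

```text
time: 13.65
tool_pos: [0.5603, 0.1591, 0.0312]
eef_rot: [1.994, -2.428, -0.0]
ft_force: [0.2, -0.3, -0.3]
opening: 0.0211
grip_force: 0.1
```

```bash
python3 -c "
from h import *
s=look()"
```

```text
t 13.65 tcp [0.5603 0.1591 0.0312] F [ 0.2 -0.3 -0.3]
top red [0.523 0.246] tray [-0.055  0.015] tcp [-0.038  0.087] 300
side red [0.568 0.19 ] tray [-0.022 -0.05 ] tcp [0.008 0.03 ] 355
side red [0.63  0.271] tray [0.056 0.016] tcp [0.07  0.112] 349
side red [0.524 0.248] tray [-0.053  0.017] tcp [-0.036  0.089] 382
```

apply_moves(moves=[0.35, 1.3, 0, 0, 0.7, 2.7, 0, 0, 1.0, 4, 0, 0, 1.2, 4.8, 0, 0, 1.3, 5.2, 0, 0])

```text
time: 14.17
tool_pos: [0.5735, 0.2111, 0.0313]
eef_rot: [-1.994, 2.427, -0.0]
ft_force: [-0.0, -0.5, 0.2]
opening: 0.0215
grip_force: 0.1
```

apply_moves(moves=[0, 0, 0, 0, -0.3, -1.2, 0, 0, -0.7, -2.8, 0.5, 0, -1.2, -5, 3, 0, -2, -8, 6, 0])

```text
time: 14.58
tool_pos: [0.5514, 0.1283, 0.0892]
eef_rot: [1.991, -2.424, -0.001]
ft_force: [1.9, -0.6, 1.0]
opening: 0.0214
grip_force: 0.0
```

apply_moves(moves=[-0.5, -3, 2, 0, -1, -6, 4, 0, -1.5, -9, 6, 0, -2, -12, 8, 0, -2, -12, 8, 0])

```text
time: 15.0
tool_pos: [0.5325, 0.0056, 0.1746]
eef_rot: [-1.987, 2.428, -0.004]
ft_force: [0.7, 0.2, -0.2]
opening: 0.0209
grip_force: 0.0
```

```bash
python3 -c "
from h import *
s=look(); s=optics.snapshot('top'); save(s,'top3.png')
for l,z in (('jar',.045),('bar',.026),('bob',.036)):
    for d in spotter.outline_of('top',l)[:2]: print(l,d['score'],d['xy'],np.round(at_z(s,*d['xy'],z),3))"
```

```text
t 15.0 tcp [0.5325 0.0056 0.1746] F [ 0.7  0.2 -0.2]
side red [0.579 0.24 ] tray [-0.    -0.003] tcp [0.047 0.234] 360
side red [0.63  0.271] tray [0.056 0.016] tcp [0.097 0.265] 364
side red [0.524 0.247] tray [-0.053  0.016] tcp [-0.009  0.242] 399
bar 0.98 [356.6, 224.2] [ 0.55  -0.188  0.026]
```

View pics/top3.png

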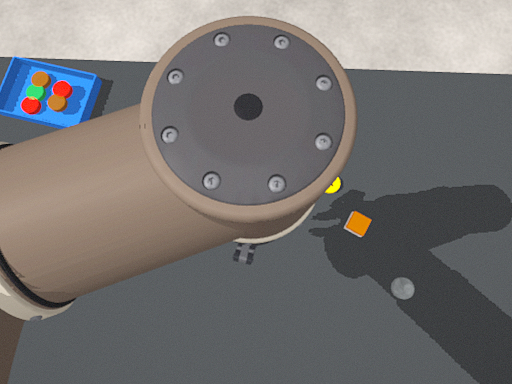

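The top picture shows the bar (357,224) and bob (402,289) unmoved, with the arm hiding the tray and jar. The side view puts all three buttons well inside the tray, at tray coordinates (0,−3), (56,16) and (−53,16) mm. The arm never went near the jar, so I'm handing in the job.

```bash
python3 -c "
from h import *
s=optics.snapshot('side'); print([d['xy'] for d in spotter.outline_of('side','jar')[:1]])
print(order.close_job())"
```

```text
[[179.2, 185.7]]
the job is handed in; nothing more can be done
None
```

All three red buttons were swept into the tray and the job is handed in: the last side view put them flat and well past the mouth line, and the jar, bar and bob had not moved in the camera images, though the hand-in call returned no verdict.

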